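# Clamp a glass tile in the clutch-knob vise

### The arm

A 6-joint arm with a two-finger parallel gripper is mounted at the origin on the work surface. World frame = base frame: x ahead of the robot, y to its left, z up, the work surface at z = 0. Lengths are in m, angles in degrees, forces in N, time in s.
With the tool pointing down it reaches from about 0.325 to 0.775 m from the base axis. Payload 5.5 kg.
Tool frame: the origin (TCP) lies at the centre of the arm's flange, where the gripper is bolted on; the fingertips stand 182 mm ahead of it and the grasp point (between the pads) lies 163 mm ahead of it; z points along the fingers, y is the direction in which the jaws open and shut (so a half turn about z gives the same grasp; the last joint's range is limited). The gripper opens to 88 mm and grips with 3 to 60 N. Pads are 20 mm wide; open, the fingers measure 115 mm over their backs; the gripper's body (75 mm by 178 mm) begins 61 mm behind the grasp point.
Start: joints at [70.835, 5.22, 70.514, -0, 104.267, -3.249], TCP at [0.165, 0.577, 0.405] pointing down, gripper open.
Joint ranges: [-164.24, 164.24], [-49.07, 125.15], [9.68, 141.18], [-86.29, 266.29], [3.28, 154.24], [-151.56, 151.56]. Speed limits (degrees/s): [147.25, 147.25, 172.46, 180, 180, 180].

### API

Orientations are given as [roll, pitch, yaw] about the fixed x, y, z axes, in that order (R = Rz(yaw) Ry(pitch) Rx(roll)).
In Python, from station import r gives the robot as it stands. The module is installed in compiled form; this text tells all that it offers. Calls block until the motion is done:
- r.reach(position, orientation): joint-space move of the TCP to a pose.
- r.servo_line(position, rotation=None, speed=0.15): straight line of the TCP; rotation=None keeps the orientation; speed is the mean speed in m/s.
- r.move_joints(angles): joint-space move.
- r.let_go() and r.grab(squeeze=None): open the fingers fully, or close them until they stop; squeeze is the grip in N (None keeps the last).
- r.wait(seconds).
- r.inverse_kinematics(position, orientation): joint angles nearest the present ones, or None.
- r.sense(): the state.
- r.snapshot(name): name is "scene" or "top" or "wrist"; returns a dict with "frame" (384x512x3 uint8, red, green, blue), "fx", "fy", "cx", "cy" (pixels), "R" (3x3) and "t" (3): a world point X has camera coordinates R X + t. Camera axes: x right, y down, z forward; pixel columns grow to the right and rows downward; lengths in m; the calibration is good to about 2 mm. A picture is of the moment at which its call begins. There is no depth.
A pose or a line that the arm cannot do raises r.IKError and nothing moves.
- r.hand_in(): hands the job in, once; it reports no verdict.
The state is a dict: "clock": time; "joints": joint angles; "joint_vel": joint speeds; "joint_torque": joint torques, N m; "tcp_pos": TCP position; "orientation": TCP orientation; "contact_force": force on the tool from outside, world axes, zero at the start; "torque": the same for the moment, N m; "opening": finger opening in m.
Only numpy, scipy, OpenCV 4.12 (cv2) and the standard library are available. Lean on these libraries where they do the work, as an engineer would, in place of code of your own. Each camera call takes 0.05 s, during which the arm holds its last target.

### The job

Lay the blue glass tile flat and square in the little blue vise, centred between its open jaws, and let go of it; then turn the vise's black knob clockwise until the jaws hold the tile and the knob's clutch slips and clicks. Stop there, after one click or two and never more than three, and let go, leaving the tile clamped; be gentle with the glass and leave the other things on the bench alone.

Things in the scene. Friction and masses are not known exactly. Their poses are not given: they have to be found in the camera images.
- tile_blue: the blue glass tile to clamp: a loose square slab about 48 x 48 x 14 mm (hand-cut, the 48 may be out by up to 3 mm), 55 to 115 g; origin at the centre of its underside, x and y along its edges, z up. Glass: grip it with at most 40 N (80 N on its two sides together)
- vise: small vise fixed to the bench, origin on the bench under the nest; jaws close along its y. At y = -30 mm the face of the blue fixed jaw (top 26 mm above the bench), then the nest, the sliding jaw, and from y = +54 to +132 mm the blue gear housing (70 mm wide, 40 mm high) that carries the knob. Fixed jaw 44 mm wide
- nest (a point): on the nest floor, 14 mm above the bench, 30 mm from the fixed jaw's face; axes as the vise's. The tile is laid here, or 2 mm nearer the fixed jaw. The aluminium sliding jaw opposite (44 mm wide, 13 mm above the floor) starts 56 to 63 mm from the fixed one. The floor is a bar only 36 mm wide along x, open at the sides, so fingers can straddle the overhanging tile along x
- knob_grip (a point): on the upright axis of the black round knob, 70 mm above the bench, at the height to grip. Knob 36 mm across, 52 to 86 mm above the bench, on a 16 mm stem; grip at any yaw, regrip at will. Clockwise from above closes: after 1 to 5 rad the jaws are tight. Running free it takes 0.10 N m; then its clutch slips at 0.15 to 0.25 N m, rippling, 12 clicks a turn (0.52 rad each). Let go, it stays tight
- telltale (a joint): small red wear pin (7 mm across) in the knob's top; it creeps up as the clutch slips. Value in m, 0 as long as the clutch has not slipped, then 0.0002 m for each radian of slip: 0.1 mm a click, far less than its reading is good to, so the slip must be felt
- tile_amber: another tile of the same kind and size, amber; leave alone. Origin at the centre of its underside
- tile_white: another tile of the same kind and size, white; leave alone. Origin at the centre of its underside
- glue: white glue bottle with a green cap, 56 mm across, 150 mm high, standing; leave alone. Origin at the centre of its underside
- bowl: white bowl, 110 mm across, 45 mm high; leave alone. Origin at the centre of its underside
- float_trowel: plasterer's float: steel plate 120 x 60 mm with a wooden handle, 40 mm high; leave alone. Origin at the centre of its underside
Things that resemble listed ones, but are neither listed nor needed, are in the scene too. What is shaped like the vise but pink or turquoise is not meant.

How it is judged (in metres and radians):
On the way, in this order (a step that is already met when the one before it is completed fails the run):
1. the blue tile lies flat in the nest, let go, the clutch not yet slipped (x of tile_blue in the frame of nest between -0.009 and 0.009 m and y of tile_blue in the frame of nest between -0.009 and 0.009 m and z of tile_blue in the frame of nest below 0.002 m and angle between tile_blue's own z axis and vertical below 0.06 rad and contact force between the fingers and tile_blue below 0.1 N and value of joint telltale below 4e-05 m), for 0.2 s.
2. the knob is turned until the jaws are tight on the tile and the clutch has slipped by a click (pin up 0.093 mm) (value of joint telltale above 9.3e-05 m and contact force between vise and tile_blue above 20 N), for 0.1 s.
At the end, for the whole second after the job is handed in: Blue tile flat on the nest floor (2 mm, 0.06 rad), within 10 mm of the nest centre along the jaws, square to them (0.06 rad), against the fixed jaw, clamped with over 10 N at each jaw (20 N in all); clutch slipped by at least one click and at most three (pin up 0.093 to 0.345 mm) (all of step 2 and x of tile_blue in the frame of nest between -0.01 and 0.01 m and y of tile_blue in the frame of nest between -0.012 and 0 m and z of tile_blue in the frame of nest between -0.002 and 0.002 m and angle between tile_blue's own z axis and vertical below 0.06 rad and (angle between the x axis of tile_blue and the x axis of vise, either way round below 0.06 rad or angle between the x axis of tile_blue and the y axis of vise, either way round below 0.06 rad) and value of joint telltale below 0.000345 m and linear speed of tile_blue below 0.01 m/s); the robot touches nothing.
It fails at once if the clutch is run on past three clicks (pin up more than 0.345 mm) (value of joint telltale above 0.000345 m).
It fails at once if the knob is forced backwards through its clutch (value of joint telltale below -0.0002 m).
It fails at once if the glass tile is gripped with more than 40 N (both fingers' forces together over 80 N) (contact force between the fingers and tile_blue above 80 N).
It fails at once if a bystander is disturbed (moved more than 15 mm) (distance of any of tile_amber, tile_white, glue, bowl, float_trowel from where it was at the start of the episode above 0.015 m).
It also fails if it takes over 72 s, if anything falls off the work surface, if the arm or the gripper's body presses on something with over 40 N, if the wrist force passes 120 N, or if a joint passes its speed limit or range.

## Working session

There is one attempt and no reset: what is moved stays moved. The work goes in short steps, each a Python script; the robot and the scene stay as the last script left them, time stands still between calls to the robot, and variables do not carry over. Pictures are saved under pics/ and viewed, and the job is handed in when it is done.

```bash
mkdir -p pics; ls; python3 - <<'E'
from station import r
import cv2, numpy as np, pickle
s=r.sense(); print(s)
for n in ["scene","top","wrist"]:
    d=r.snapshot(n); cv2.imwrite(f"pics/{n}0.png",cv2.resize(d["frame"][:,:,::-1],(800,600),interpolation=cv2.INTER_CUBIC))
    pickle.dump(d,open(f"{n}0.pkl","wb"))
    print(n,d["fx"],d["cx"],d["cy"],np.round(d["R"],3).tolist(),np.round(d["t"],3))
E
```

```text
pics
{'clock': 0.0, 'joints': array([ 7.08338947e+01,  5.26106683e+00,  7.05808363e+01, -6.53476969e-04,
        1.04267809e+02, -3.25036588e+00]), 'joint_vel': array([-0.02227423,  0.01247902, -0.05572832, -0.03298652, -0.04214197,
       -0.03253071]), 'joint_torque': array([-1.57983563e-03, -4.46439815e+01, -4.06448793e+01,  6.96048397e-02,
        2.90547375e-02, -2.08854326e-04]), 'tcp_pos': array([0.16456957, 0.57703681, 0.40353818]), 'orientation': array([-1.79890428e+02, -5.58799372e-03,  1.64084095e+02]), 'contact_force': array([-0.6110156 ,  0.50799351,  0.06923922]), 'torque': array([-0.0056457 , -0.05910701,  0.00418479]), 'opening': 0.08792887385468097}
scene 393.3357697568229 251.0053547689403 185.48393749519659 [[-0.857, 0.515, -0.005], [0.443, 0.734, -0.515], [-0.262, -0.443, -0.857]] [ 0.44  -0.211  1.307]
top 451.2247015027636 255.5624961620507 189.41620443408087 [[-0.026, -1.0, 0.003], [-0.982, 0.025, -0.189], [0.189, -0.008, -0.982]] [0.005 0.535 1.14 ]
wrist 268.1878599393718 253.2265792249343 190.35957838383177 [[0.274, 0.962, -0.001], [0.933, -0.266, 0.242], [0.232, -0.067, -0.97]] [-0.6   -0.029  0.389]
```

View pics/scene0.png

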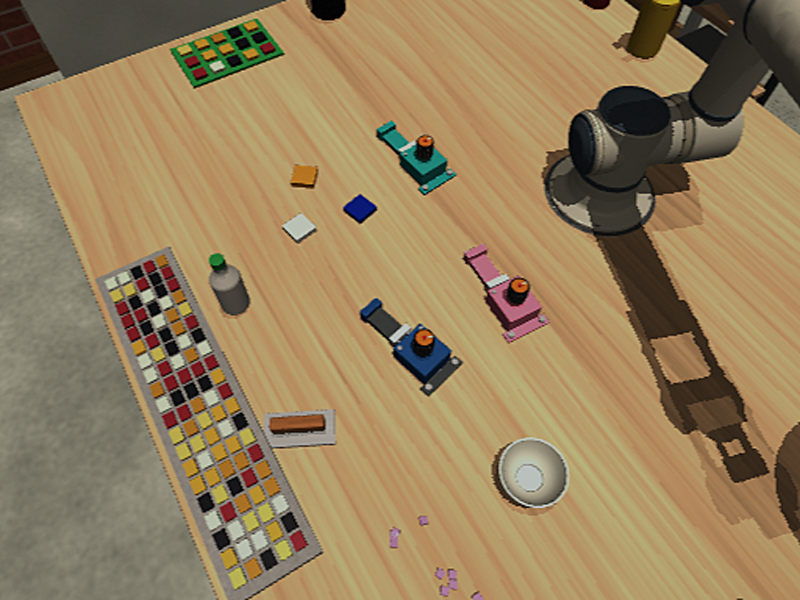

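View pics/top0.png

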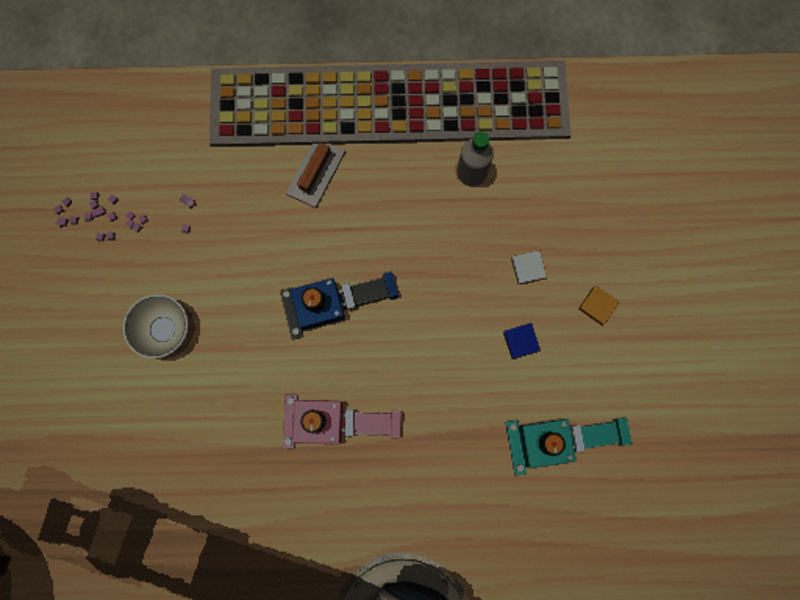

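View pics/wrist0.png

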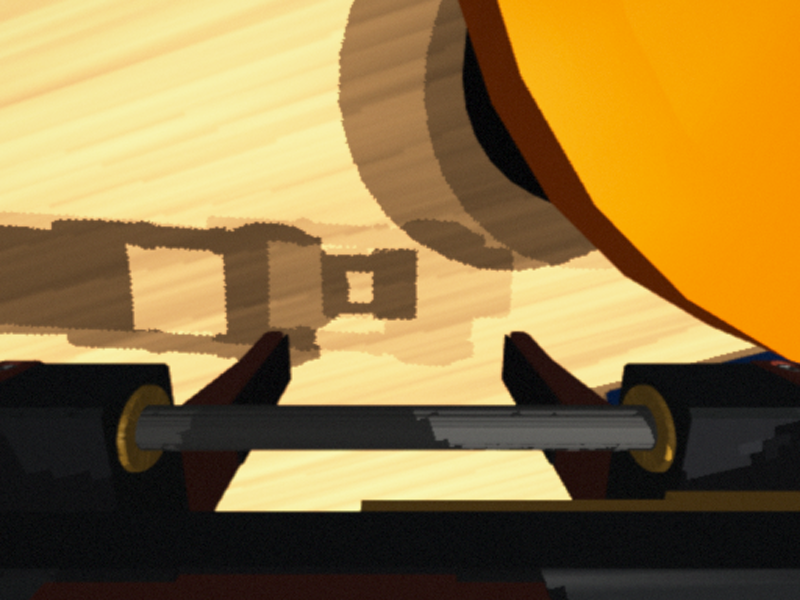

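Candidates in the top view (800x600 px):
- **Tiles:** blue (522,341) is the one I want. Amber is at (599,305) and white at (529,267).
- **Vises:** blue (knob 313,300; fixed jaw 391,285) is the one I want. Pink is at (313,421) and turquoise at (553,444).

An unknown orange object also sits near the wrist at the start, on the +y side. Next I'll take close crops.

```bash
python3 - <<'E'
import cv2, numpy as np, pickle
def crop(n,c,r,w,h,k,out):
    f=pickle.load(open(f"{n}0.pkl","rb"))["frame"][:,:,::-1]
    g=f[r:r+h,c:c+w]; g=np.clip(g.astype(float)*1.6,0,255).astype(np.uint8)
    g=cv2.resize(g,None,fx=k,fy=k,interpolation=cv2.INTER_CUBIC)
    for i in range(0,w,10): cv2.putText(g,str(c+i),(i*k,8),0,.3,(0,255,0)); cv2.line(g,(i*k,10),(i*k,14),(0,255,0))
    for i in range(0,h,10): cv2.putText(g,str(r+i),(0,i*k),0,.3,(0,255,0)); cv2.line(g,(18,i*k),(22,i*k),(0,255,0))
    return g
a=crop("top",175,165,90,60,8,0); b=crop("scene",220,180,90,75,8,0)
cv2.imwrite("pics/c1.png",a); cv2.imwrite("pics/c2.png",b)
cv2.imwrite("pics/c3.png",np.vstack([crop("top",315,150,90,36+40,4,0),crop("scene",175,95,90,64,4,0)]))
E
```

```text
(no output)
```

View pics/c1.png

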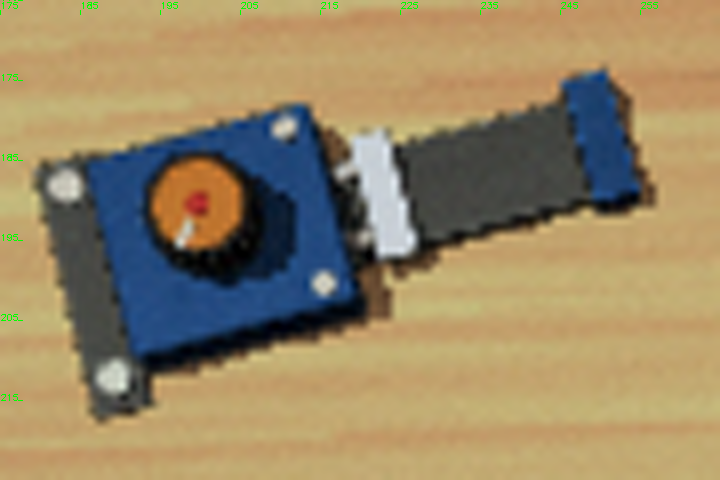

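View pics/c2.png

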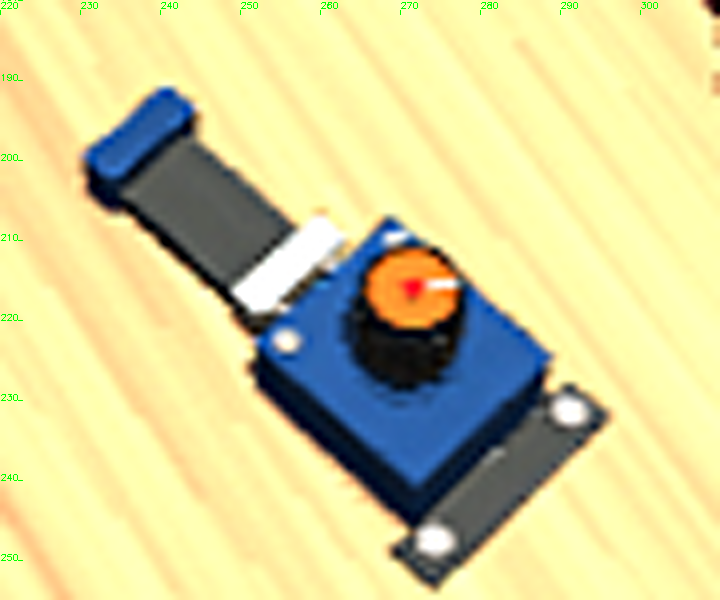

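View pics/c3.png

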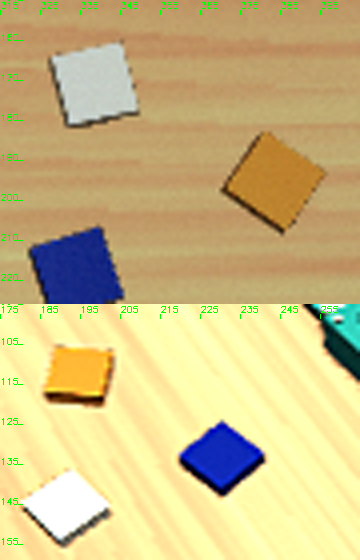

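The blue tile in c3 is a plain blue square. The blue vise in c1/c2 has a blue fixed jaw at (248,182), a white aluminium sliding jaw at (221,189), and the knob's red pin at about (199,190) in the top view and (271,216) in the scene view. Next I'll triangulate.

```bash
cat > h.py <<'E'
import numpy as np, cv2, pickle
from scipy.optimize import least_squares
def P(d):
    K=np.array([[d["fx"],0,d["cx"]],[0,d["fy"],d["cy"]],[0,0,1]]); return K@np.c_[d["R"],d["t"]]
def tri(obs):
    # obs: list of (d,(u,v))
    A=[]
    for d,(u,v) in obs:
        p=P(d); A+= [(u*p[2]-p[0]),(v*p[2]-p[1])]
    A=np.array(A); A/=np.linalg.norm(A[:,:3],axis=1)[:,None]
    X=np.linalg.svd(A)[2][-1]; X=X[:3]/X[3]
    e=[np.round(proj(d,X)-np.array(uv),1).tolist() for d,uv in obs]
    return X,e
def proj(d,X):
    q=P(d)@np.r_[X,1]; return q[:2]/q[2]
def onz(d,uv,z):
    ray=np.array(d["R"]).T@np.array([(uv[0]-d["cx"])/d["fx"],(uv[1]-d["cy"])/d["fy"],1]); c=-np.array(d["R"]).T@np.array(d["t"])
    return c+ray*(z-c[2])/ray[2]
E
python3 - <<'E'
from h import *
T=pickle.load(open("top0.pkl","rb"));S=pickle.load(open("scene0.pkl","rb"));W=pickle.load(open("wrist0.pkl","rb"))
print("wristcam",-np.array(W["R"]).T@W["t"])
for n,a,b in [("pin",(199.3,190.2),(271.2,216)),("jawtopend",(246.5+2,182),(235.5,196.5)),("frontjawcentre",(248.5,181.8),(236.5,196.2))]:
    print(n,tri([(T,a),(S,b)]))
for n,d in (("T",T),("S",S)):
    hsv=cv2.cvtColor(d["frame"],cv2.COLOR_RGB2HSV)
    m=cv2.inRange(hsv,(112,150,40),(125,255,255)); 
    k,l,st,c=cv2.connectedComponentsWithStats(m)
    for i in range(1,k):
        if st[i,4]>60: print(n,st[i],c[i])
E
```

```text
wristcam [0.10151463 0.59492538 0.38364778]
pin (array([0.53115465, 0.13529027, 0.08314247]), [[0.2, -0.3], [0.3, 0.1]])
jawtopend (array([0.56491059, 0.00690294, 0.02198573]), [[1.0, -1.2], [1.4, 0.3]])
frontjawcentre (array([0.56370034, 0.0078472 , 0.02476559]), [[0.7, -0.8], [0.9, 0.2]])
T [323 207  23  22 321] [333.7165109 217.6105919]
S [220 125  21  16 188] [229.93085106 132.43617021]
```

```bash
python3 - <<'E'
from h import *
T=pickle.load(open("top0.pkl","rb"));S=pickle.load(open("scene0.pkl","rb"))
print(tri([(T,(333.7,217.6)),(S,(229.9,132.4))]))
hsv=cv2.cvtColor(T["frame"],cv2.COLOR_RGB2HSV)
m=cv2.inRange(hsv,(112,150,40),(125,255,255)); k,l,st,c=cv2.connectedComponentsWithStats(m)
for i in range(1,k):
    if st[i,4]>200:
        cs=cv2.findContours((l==i).astype(np.uint8),0,1)[0][0]; b=cv2.boxPoints(cv2.minAreaRect(cs)); 
        w=np.array([onz(T,p,.014) for p in b]);print(w.round(3)); e=np.diff(w,axis=0);print(np.degrees(np.arctan2(e[:,1],e[:,0])),np.linalg.norm(e,axis=1))
# vise edges in top at z=.014 : floor bar edges, housing top edges z=.04
for z,p,q in [(.04,(186,185),(213,178)),(.04,(193,209.5),(221,202)),(.026,(246,175.5),(250,190)),(.04,(214,179),(220,202))]:
    a,b=onz(T,p,z),onz(T,q,z); print(z,np.degrees(np.arctan2(*(b-a)[1::-1])),a,b)
from station import r
# reach checks
for p,o in [((.57,-.165,.45),(180,0,0)),((.57,-.165,.17),(180,0,0)),((.53,.135,.233),(180,0,0))]:
    for yaw in range(-180,180,30):
        q=r.inverse_kinematics(p,(180,0,yaw)); print(p,yaw,None if q is None else np.round(q,0))
E
```

```text
(array([ 0.46090275, -0.21888685,  0.00839717]), [[0.2, -0.3], [0.3, 0.1]])
[[ 0.476 -0.188  0.014]
 [ 0.49  -0.234  0.014]
 [ 0.443 -0.247  0.014]
 [ 0.429 -0.201  0.014]]
[ -73.05984146 -165.07311008  106.79878282] [0.04838037 0.04841024 0.04803076]
0.04 -76.53403777398427 [0.55387983 0.17649191 0.04      ] [0.57116065 0.10432329 0.04      ]
0.04 -76.2319296885817 [0.48736265 0.15781836 0.04      ] [0.50553029 0.08367466 0.04      ]
0.026 -166.2085615563518 [0.57891404 0.0160476  0.026     ] [0.53860849 0.00615399 0.026     ]
0.04 -166.2566635653852 [0.56835372 0.10167158 0.04      ] [0.50559826 0.08632315 0.04      ]
(0.57, -0.165, 0.45) -180 [ -19.    5.   66.    0.  109. -109.]
(0.57, -0.165, 0.45) -150 [ -19.    5.   66.    0.  109. -139.]
(0.57, -0.165, 0.45) -120 None
(0.57, -0.165, 0.45) -90 None
(0.57, -0.165, 0.45) -60 [-19.   5.  66.  -0. 109. 131.]
(0.57, -0.165, 0.45) -30 [-19.   5.  66.  -0. 109. 101.]
(0.57, -0.165, 0.45) 0 [-19.   5.  66.  -0. 109.  71.]
(0.57, -0.165, 0.45) 30 [-19.   5.  66.  -0. 109.  41.]
(0.57, -0.165, 0.45) 60 [-19.   5.  66.  -0. 109.  11.]
(0
[... 729 characters left out ...]
  91.   0.  80. -49.]
(0.57, -0.165, 0.17) 150 [-19.   9.  91.   0.  80. -79.]
(0.53, 0.135, 0.233) -180 [ 11.  -1.  94.   0.  87. -79.]
(0.53, 0.135, 0.233) -150 [  11.   -1.   94.    0.   87. -109.]
(0.53, 0.135, 0.233) -120 [  11.   -1.   94.    0.   87. -139.]
(0.53, 0.135, 0.233) -90 None
(0.53, 0.135, 0.233) -60 None
(0.53, 0.135, 0.233) -30 [ 11.  -1.  94.  -0.  87. 131.]
(0.53, 0.135, 0.233) 0 [ 11.  -1.  94.  -0.  87. 101.]
(0.53, 0.135, 0.233) 30 [11. -1. 94. -0. 87. 71.]
(0.53, 0.135, 0.233) 60 [11. -1. 94. -0. 87. 41.]
(0.53, 0.135, 0.233) 90 [11. -1. 94. -0. 87. 11.]
(0.53, 0.135, 0.233) 120 [ 11.  -1.  94.   0.  87. -19.]
(0.53, 0.135, 0.233) 150 [ 11.  -1.  94.   0.  87. -49.]
```

Tile: centre (0.460,-0.218), edge yaw about 16° (mod 90), size about 48 mm, lying on the bench. Vise: yaw about 13.7°, knob (0.531,0.135). All of these are within reach, and the heights are plausible. Next I'll take wrist views on the way, first the vise and then the tile.

```bash
python3 - <<'E'
from h import *
from station import r
a=np.radians(13.7); kn=np.array([.531,.135]); ny=np.array([-np.sin(a),np.cos(a)])
def shot(n):
    d=r.snapshot("wrist"); pickle.dump(d,open(n+".pkl","wb")); cv2.imwrite(f"pics/{n}.png",cv2.resize(d["frame"][:,:,::-1],(800,600),interpolation=cv2.INTER_CUBIC)); print(n,r.sense()["clock"],np.round(r.sense()["tcp_pos"],4))
nest=kn-ny*.093
print(nest)
p=nest-.05*ny; r.reach([*p,.36],[180,0,103.7]); shot("w1")
p=nest-.09*ny; r.reach([*p,.30],[180,0,103.7]); shot("w2")
p=np.array([.474,-.266]); r.reach([*p,.30],[180,0,106.3]); shot("w3")
E
```

```text
[0.55302595 0.04464593]
w1 2.7083 [ 0.5649 -0.0031  0.3601]
w2 3.15 [ 0.5744 -0.0421  0.3011]
w3 4.1667 [ 0.4748 -0.2648  0.3007]
```

View pics/w1.png

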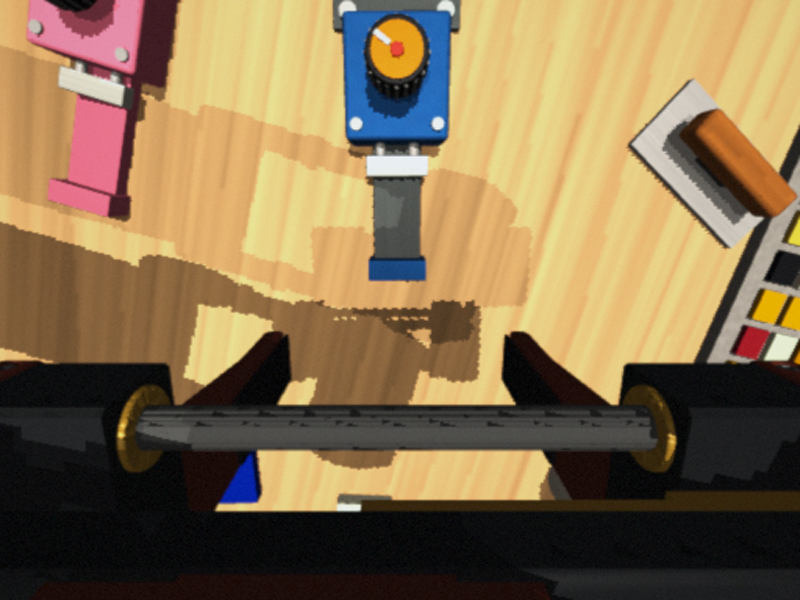

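View pics/w2.png

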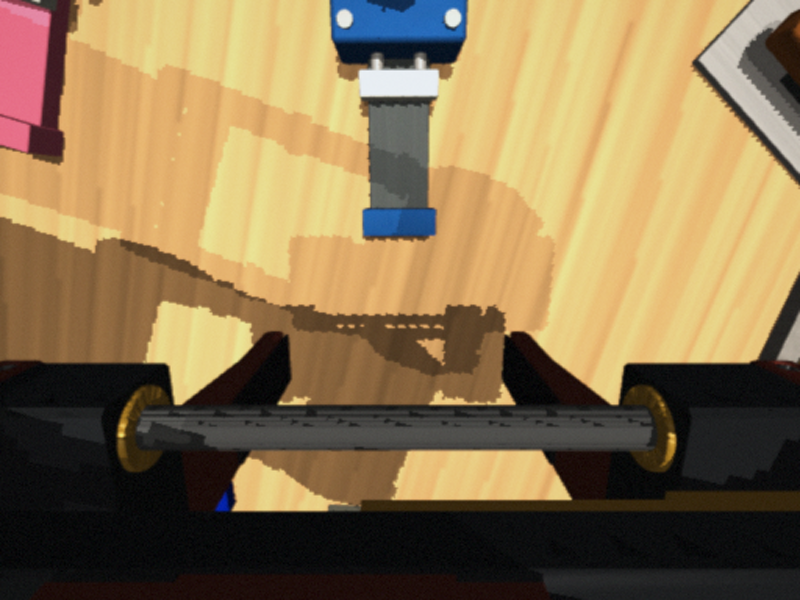

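View pics/w3.png

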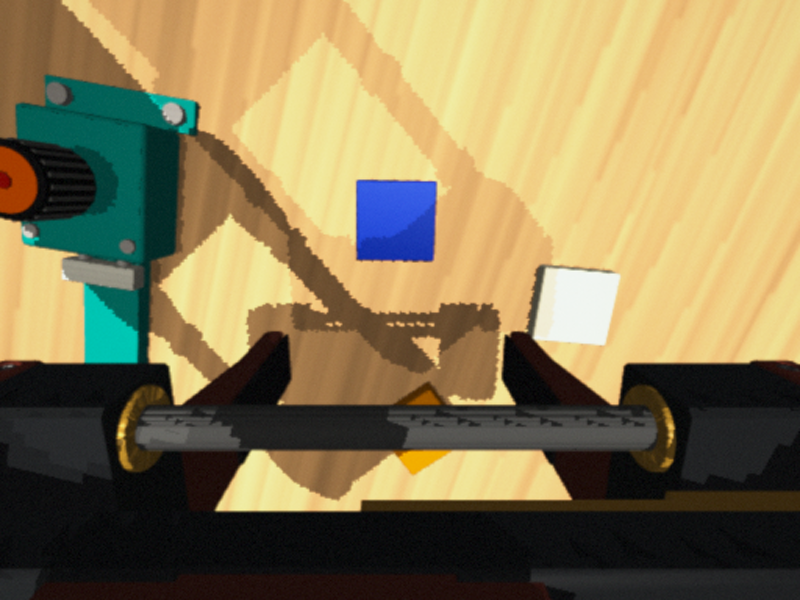

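Wrist views in 800x600 px:
- **w1/w2:** blue vise with fixed jaw at (397,268) in w1 and (399,222) in w2, white sliding jaw at (397,165) in w1, and the red pin at (397,48) in w1.
- **w3:** blue tile at (396,220), square to the tool. The white tile at (575,305) and the turquoise vise are clear of the fingers.

Now the close crops and numbers.

```bash
python3 - <<'E'
from h import *
def crop(n,c,r,w,h,k):
    f=pickle.load(open(f"{n}.pkl","rb"))["frame"][:,:,::-1]
    g=cv2.resize(f[r:r+h,c:c+w],None,fx=k,fy=k,interpolation=cv2.INTER_CUBIC)
    for i in range(0,w,10): cv2.putText(g,str(c+i),(i*k,8),0,.3,(0,0,255)); cv2.line(g,(i*k,10),(i*k,14),(0,0,255))
    for i in range(0,h,10): cv2.putText(g,str(r+i),(0,i*k),0,.3,(0,0,255)); cv2.line(g,(18,i*k),(22,i*k),(0,0,255))
    return g
cv2.imwrite("pics/c4.png",np.hstack([crop("w1",225,95,60,90,6),crop("w2",225,40,65,90,6)]))
W=pickle.load(open("w3.pkl","rb"));T=pickle.load(open("top0.pkl","rb"));S=pickle.load(open("scene0.pkl","rb"))
hsv=cv2.cvtColor(W["frame"],cv2.COLOR_RGB2HSV)
m=cv2.inRange(hsv,(110,150,40),(128,255,255)); k,l,st,c=cv2.connectedComponentsWithStats(m)
for i in range(1,k):
    if st[i,4]>500:
        print(st[i],c[i]); cs=cv2.findContours((l==i).astype(np.uint8),0,1)[0][0]; b=cv2.boxPoints(cv2.minAreaRect(cs)); 
        w=np.array([onz(W,p,.014) for p in b]);print(w.round(4),w.mean(0)); e=np.diff(w,axis=0);print(np.degrees(np.arctan2(e[:,1],e[:,0])),np.linalg.norm(e,axis=1)); print(tri([(W,c[i]),(T,(333.7,217.6)),(S,(229.9,132.4))]))
W1=pickle.load(open("w1.pkl","rb"))
print(tri([(W1,(254,30.7)),(T,(199.3,190.2)),(S,(271.2,216))]))
E
```

```text
[ 229  116   50   51 2445] [252.93578732 140.49488753]
[[ 0.4325 -0.202   0.014 ]
 [ 0.4776 -0.1887  0.014 ]
 [ 0.4923 -0.2348  0.014 ]
 [ 0.4451 -0.2486  0.014 ]] [ 0.46187434 -0.21854497  0.014     ]
[  16.35640735  -72.36736817 -163.66844979] [0.04701486 0.04836959 0.04915081]
(array([ 0.46102687, -0.21839441,  0.00906528]), [[-0.2, 0.3], [0.1, -0.3], [0.3, 0.1]])
(array([0.53135934, 0.13556218, 0.08374458]), [[-0.5, 0.4], [0.1, -0.4], [0.3, 0.1]])
```

View pics/c4.png

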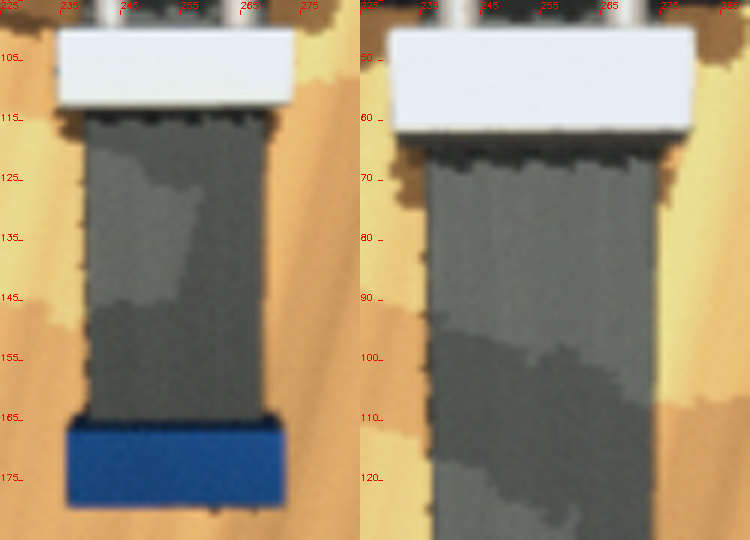

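```bash
python3 - <<'E'
from h import *
W1=pickle.load(open("w1.pkl","rb"));W2=pickle.load(open("w2.pkl","rb"));T=pickle.load(open("top0.pkl","rb"))
for f,name,rr in((W1,"w1",(155,185)),(W2,"w2",(125,158))):
    hsv=cv2.cvtColor(f["frame"],cv2.COLOR_RGB2HSV); m=cv2.inRange(hsv,(100,150,90),(116,255,255)); m[:rr[0]]=0;m[rr[1]:]=0; m[:,:220]=0;m[:,290:]=0
    ys,xs=np.nonzero(m); q=cv2.boxPoints(cv2.minAreaRect(np.c_[xs,ys].astype(np.float32)));print(name,q.tolist())
    # inner edge row per col
    print([int(np.nonzero(m[:,c])[0].min()) for c in range(xs.min()+2,xs.max()-1,4)])
    for z in (.026,):
        w=np.array([onz(f,p,z) for p in q]); print(w.round(4),w.mean(0))
        e=np.diff(w,axis=0);print(np.degrees(np.arctan2(e[:,1],e[:,0])),np.linalg.norm(e,axis=1))
# floor side edges w1 z .014: row120 cols, row160 cols
for f,rows,cl,cr in((W1,(120,160),(238.8,239.5),(269.3,268.8)),(W2,(75,125),(236,237),(274,273.7))):
    for c in (cl,cr):
        a,b=[onz(f,(c[i],rows[i]),.014) for i in (0,1)]; e=a-b; print("edge",a.round(4),b.round(4),90-np.degrees(np.arctan2(e[1],e[0])))
a=[onz(W1,(x,112.5),.027) for x in(234.5,273)];print("slide",a)
a=[onz(W2,(x,62),.027) for x in(230.5,280)];print("slide",a)
E
```

```text
w1 [[237.0, 167.0], [271.0, 167.0], [271.0, 178.0], [237.0, 178.0]]
[167, 167, 167, 167, 167, 167, 167, 167]
[[ 0.5427  0.0078  0.026 ]
 [ 0.5818  0.0174  0.026 ]
 [ 0.5851  0.0046  0.026 ]
 [ 0.5457 -0.0051  0.026 ]] [0.5638333  0.00617223 0.026     ]
[  13.77453287  -75.30126852 -166.2279358 ] [0.0401643  0.01323994 0.04056869]
w2 [[233.0, 134.0], [277.0, 134.0], [277.0, 150.0], [233.0, 150.0]]
[134, 134, 134, 134, 134, 134, 134, 134, 134, 134, 134]
[[ 0.5421  0.0081  0.026 ]
 [ 0.5816  0.0177  0.026 ]
 [ 0.5854  0.0035  0.026 ]
 [ 0.5453 -0.0063  0.026 ]] [0.56357944 0.00572469 0.026     ]
[  13.67563407  -75.11128488 -166.31905275] [0.04071038 0.01470333 0.04128814]
edge [0.5321 0.0607 0.014 ] [0.5435 0.0149 0.014 ] -14.077596547148715
edge [0.5669 0.0692 0.014 ] [0.5782 0.0234 0.014 ] -13.87086803264117
edge [0.5323 0.06   0.014 ] [0.5432 0.0166 0.014 ] -14.021527577319404
edge [0.5663 0.0683 0.014 ] [0.5774 0.025  0.014 ] -14.366234574390404
slide [array([0.52622259, 0.06742929, 0.027     ]), array([0.56817975, 0.07772414, 0.027     ])]
slide [array([0.52663385, 0.06725451, 0.027     ]), array([0.56833697, 0.07738475, 0.027     ])]
```

Vise yaw is 13.9°, the fixed jaw's face centre is (0.562,0.013), and the nest is about (0.5547,0.0425). The jaw opening measures 61 mm (spec 56–63). The knob sits on the axis, 126 mm from the face. The bar edges and jaw height agree with the spec. Now I'll pick up the tile.

```bash
python3 - <<'E'
from h import *
from station import r
def st(n):
    s=r.sense(); print(n,round(s["clock"],2),np.round(s["tcp_pos"],4),np.round(s["orientation"],2),np.round(s["contact_force"],2),np.round(s["torque"],3),round(s["opening"],4))
r.wait(.1); st("0")
x,y=.4615,-.2185
r.reach([x,y,.25],[180,0,106.3]); st("above")
r.servo_line([x,y,.200],speed=.1); r.wait(.2); st("mid")
r.servo_line([x,y,.1865],speed=.05); r.wait(.2); st("down")
r.grab(15); st("grab"); r.wait(.2); st("grab2")
r.servo_line([x,y,.21],speed=.05); r.wait(.2); st("up")
E
```

```text
0 4.27 [ 0.4748 -0.2648  0.3002] [179.97  -0.   106.42] [ 0.46 -0.11 -0.14] [-0.043  0.033 -0.023] 0.0877
above 4.65 [ 0.4616 -0.2173  0.2492] [-1.7993e+02 -6.0000e-02  1.0644e+02] [ 0.15 -0.34  0.65] [-0.02   0.092  0.014] 0.0875
mid 5.5 [ 0.4618 -0.2187  0.201 ] [1.7994e+02 7.0000e-02 1.0630e+02] [ 0.25 -0.6   1.08] [-0.073  0.014 -0.008] 0.0879
down 6.12 [ 0.4616 -0.2185  0.1867] [1.7999e+02 1.0000e-02 1.0630e+02] [-0.54  0.06 -0.72] [-0.045  0.046  0.001] 0.0877
grab 6.79 [ 0.4615 -0.2185  0.1865] [180.    0.  106.3] [ 0.13 -0.84  0.05] [-0.113  0.055 -0.036] 0.0499
grab2 6.99 [ 0.4615 -0.2185  0.1865] [-180.    -0.   106.3] [-0.47  0.01  0.31] [-0.1    0.075  0.019] 0.0502
up 7.81 [ 0.4614 -0.2184  0.2095] [-1.7997e+02 -3.0000e-02  1.0630e+02] [ 0.28 -0.11 -0.59] [-0.026 -0.024  0.047] 0.0499
```

```bash
cat >> h.py <<'E'
from station import r
def st(n):
    s=r.sense(); print(n,round(s["clock"],2),np.round(s["tcp_pos"],4),np.round(s["orientation"],2),np.round(s["contact_force"],2),np.round(s["torque"],3),round(s["opening"],4))
def shot(n,cam="wrist"):
    d=r.snapshot(cam); pickle.dump(d,open(n+".pkl","wb")); cv2.imwrite(f"pics/{n}.png",cv2.resize(d["frame"][:,:,::-1],(800,600),interpolation=cv2.INTER_CUBIC))
E
python3 - <<'E'
from h import *
r.servo_line([.4615,-.2185,.27],speed=.15)
a=np.radians(13.9); ny=np.array([-np.sin(a),np.cos(a)]); p=np.array([.562,.0131])+.0292*ny; print(p)
r.reach([*p,.27],[180,0,103.9]); r.wait(.3); st("above"); 
r.servo_line([*p,.225],speed=.1); r.wait(.2); st("hover"); shot("w4"); shot("s4","scene"); shot("t4","top")
f=pickle.load(open("s4.pkl","rb"))["frame"][150:270,190:340,::-1]; g=pickle.load(open("t4.pkl","rb"))["frame"][130:250,150:300,::-1]
cv2.imwrite("pics/c5.png",np.hstack([cv2.resize(i,(400,320),interpolation=cv2.INTER_CUBIC) for i in(f,g)]))
E
```

```text
[0.55498534 0.04144492]
above 9.72 [0.555  0.0405 0.2701] [1.7999e+02 1.0000e-02 1.0381e+02] [-0.05  0.27 -1.16] [-0.077  0.089 -0.015] 0.0498
hover 10.53 [0.5553 0.0415 0.226 ] [1.799e+02 2.000e-02 1.039e+02] [ 0.15  0.23 -1.35] [-0.079  0.023  0.02 ] 0.0496
```

View pics/w4.png

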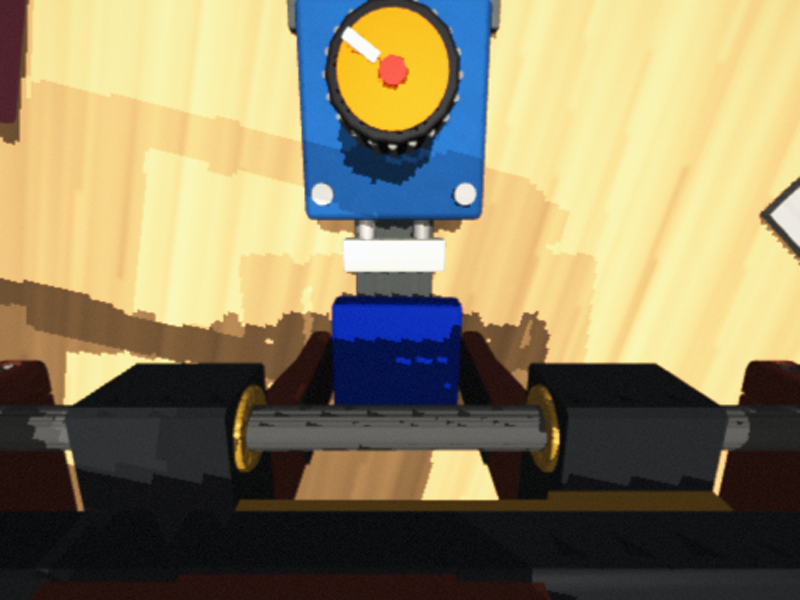

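View pics/c5.png

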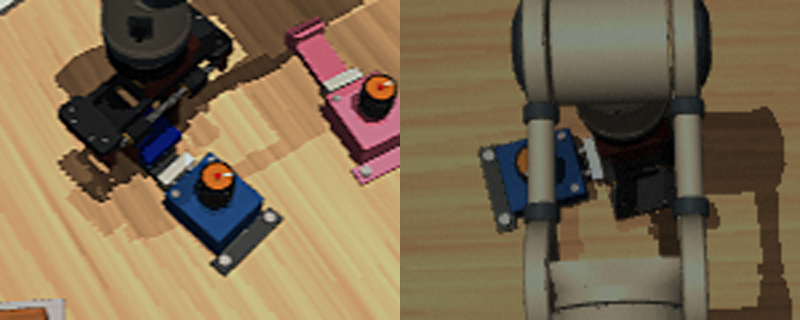

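The tile is held square at (397,350), centred over the floor bar (357–432), with the sliding jaw at (393,255). Next I'll check where its far edge is along the jaw axis.

```bash
python3 - <<'E'
from h import *
d=pickle.load(open("w4.pkl","rb"))
a=np.radians(13.9); ny=np.array([-np.sin(a),np.cos(a)]); nx=np.array([ny[1],-ny[0]]); f=np.array([.562,.0131])
hsv=cv2.cvtColor(d["frame"],cv2.COLOR_RGB2HSV); m=cv2.inRange(hsv,(117,150,60),(128,255,255)); ys,xs=np.nonzero(m); 
print(xs.min(),xs.max(),ys.min(),[int(np.nonzero(m[:,c])[0].min()) for c in range(xs.min()+4,xs.max()-3,8)])
for v in (190,191,192):
  X=onz(d,(254,v),.053)[:2]-f; print(v,X@ny,X@nx)
q=hsv
for u in (xs.min(),xs.max()): X=onz(d,(u,205),.053)[:2]-f; print(X@nx)
# slide jaw edge, pin check
for v in (172,174): X=onz(d,(252,v),.027)[:2]-f; print("slide",X@ny,X@nx)
X=onz(d,(251.2,44.5),.0865)[:2]-f; print("pin",X@ny,X@nx)
E
```

```text
Traceback (most recent call last):
ValueError: zero-size array to reduction operation minimum which has no identity
```

```bash
python3 - <<'E'
from h import *
d=pickle.load(open("w4.pkl","rb"))
a=np.radians(13.9); ny=np.array([-np.sin(a),np.cos(a)]); nx=np.array([ny[1],-ny[0]]); f=np.array([.562,.0131])
for v in (190,191,192):
  X=onz(d,(254,v),.053)[:2]-f; print(v,X@ny,X@nx)
for u in (213.5,294.8): X=onz(d,(u,205),.053)[:2]-f; print(X@nx)
for v in (172,174): X=onz(d,(252,v),.027)[:2]-f; print("slide",X@ny,X@nx)
X=onz(d,(251.2,44.5),.0865)[:2]-f; print("pin",X@ny,X@nx)
E
```

```text
190 0.05674139162782883 0.0010911497428102719
191 0.05613533039113572 0.0010916639432470413
192 0.055528142523619775 0.0010921790995511156
-0.023032487200917898
0.025428184163346582
slide 0.0628490469834181 -0.0001297569875057846
slide 0.061475958515650624 -0.00013106514831450646
pin 0.12565885884675088 -0.0002763348960458199
```

The tile's far edge is at 56 mm, about 2.5 mm further out than planned, and it sits 1 mm off along x. I'll correct both and lower it.

```bash
python3 - <<'E'
from h import *
a=np.radians(13.9); ny=np.array([-np.sin(a),np.cos(a)]); nx=np.array([ny[1],-ny[0]])
p=np.array([.562,.0131])+(.0292-.0027)*ny-.0010*nx
r.servo_line([*p,.215],speed=.05); r.servo_line([*p,.204],speed=.04); r.wait(.15); st("a")
for z in (.2025,.2015,.2007,.200):
    r.servo_line([*p,z],speed=.02); r.wait(.1); st(z)
    if r.sense()["contact_force"][2]>6: break
E
```

```text
a 11.61 [0.5547 0.0386 0.2042] [1.7998e+02 1.0000e-02 1.0390e+02] [0.32 0.58 0.4 ] [-0.014  0.071  0.002] 0.0497
0.2025 11.96 [0.5547 0.0386 0.2026] [180.    0.  103.9] [ 0.28 -0.38 -0.81] [-0.001  0.035  0.025] 0.05
0.2015 12.31 [0.5547 0.0386 0.2015] [-180.    -0.   103.9] [-0.06 -0.83  0.05] [-0.025  0.075  0.025] 0.0499
0.2007 12.66 [0.5547 0.0386 0.2007] [-180.     0.   103.9] [-0.99 -0.32 -1.24] [-0.085  0.038  0.059] 0.0501
0.2 13.01 [0.5547 0.0386 0.2005] [1.7998e+02 1.0000e-02 1.0390e+02] [-2.83  0.74  3.38] [-0.068  0.427  0.01 ] 0.05
```

```bash
python3 - <<'E'
from h import *
r.let_go(); r.wait(.3); st("open")
a=np.radians(13.9); ny=np.array([-np.sin(a),np.cos(a)])
t=r.sense()["tcp_pos"]; r.servo_line([t[0],t[1],.25],speed=.1)
p=np.array([.562,.0131])-.05*ny
r.reach([*p,.30],[180,0,103.9]); r.wait(.2); shot("w5"); st("view")
g=pickle.load(open("w5.pkl","rb"))["frame"][20:200,170:340,::-1]
cv2.imwrite("pics/c6.png",cv2.resize(g,None,fx=4,fy=4,interpolation=cv2.INTER_CUBIC)[:600+120][:600])
E
```

```text
open 14.06 [0.5547 0.0386 0.2   ] [-180.    -0.   103.9] [0.2  0.42 0.48] [-0.021 -0.036  0.014] 0.0879
view 15.42 [ 0.5737 -0.0345  0.2986] [-1.7988e+02 -6.0000e-02  1.0398e+02] [-0.9  -1.06  0.65] [-0.042  0.044 -0.019] 0.0879
```

View pics/c6.png

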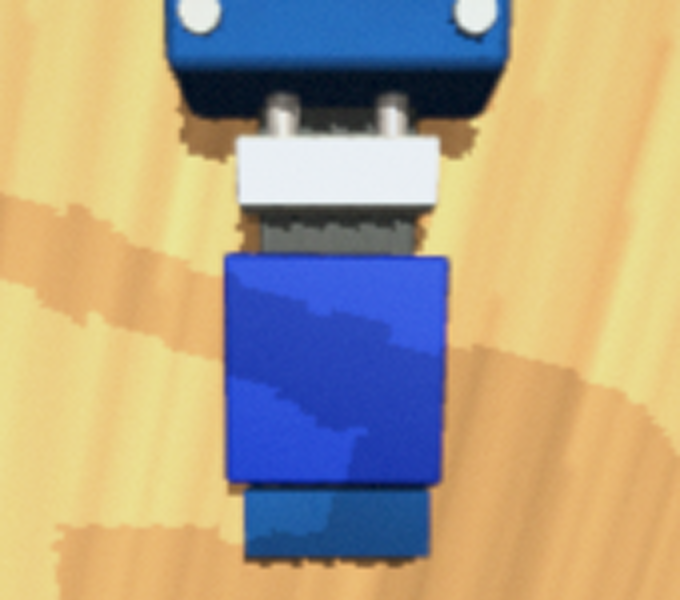

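```bash
python3 - <<'E'
from h import *
d=pickle.load(open("w5.pkl","rb"))
a=np.radians(13.9); ny=np.array([-np.sin(a),np.cos(a)]); nx=np.array([ny[1],-ny[0]]); f=np.array([.562,.0131])
def q(c,r_,z): X=onz(d,(170+c/4,20+r_/4),z)[:2]-f; return (X@nx*1000).round(1),(X@ny*1000).round(1)
print("tile TL",q(224,254,.028),"TR",q(449,257,.028),"BL",q(227,482,.028),"BR",q(442,485,.028))
print("jaw inner",q(245,490,.026),q(430,490,.026),"slide",q(238,206,.027),q(438,206,.027))
E
```

```text
tile TL (np.float64(-24.6), np.float64(51.0)) TR (np.float64(24.6), np.float64(50.4)) BL (np.float64(-25.1), np.float64(1.8)) BR (np.float64(24.4), np.float64(1.2))
jaw inner (np.float64(-21.1), np.float64(-0.1)) (np.float64(21.8), np.float64(-0.1)) slide (np.float64(-21.5), np.float64(60.9)) (np.float64(22.1), np.float64(61.0))
```

Step 1 is done. The tile lies flat, spans 1.5–51 mm from the fixed jaw (49 mm long), is centred in x to about 0.1 mm, and its yaw error is about 0.7°. Now I'll grip the knob at the start of a long clockwise stroke (joint 6 near -144°).

```bash
python3 - <<'E'
from h import *
k=np.array([.5315,.1353]); o=[180,0,-112]
print(np.round(r.inverse_kinematics([*k,.31],o),1))
r.reach([*k,.31],o); r.wait(.15); st("above")
print([np.round(r.sense()["torque"][2],3) for _ in range(6)])
r.servo_line([*k,.236],speed=.1); r.wait(.2); st("down")
E
```

```text
[  10.7   -2.6   88.1    0.    94.6 -147.3]
above 17.48 [0.5316 0.1351 0.31  ] [ 180.     -0.   -112.04] [ 0.3  -0.6  -1.45] [ 0.053  0.06  -0.019] 0.0876
[np.float64(-0.019), np.float64(-0.019), np.float64(-0.019), np.float64(-0.019), np.float64(-0.019), np.float64(-0.019)]
down 18.57 [0.5317 0.1353 0.2369] [-1.7992e+02  5.0000e-02 -1.1200e+02] [-0.61 -0.81 -0.36] [ 0.055  0.023 -0.033] 0.0879
```

```bash
python3 - <<'E'
from h import *
r.grab(35); st("grab"); 
for i in range(4): r.wait(.1); st(i)
print(np.round(r.sense()["joints"],2),np.round(r.sense()["joint_torque"],2))
E
```

```text
grab 19.43 [0.5315 0.1353 0.236 ] [-179.99   -0.   -112.  ] [ 0.74 -0.11 -0.02] [ 0.068 -0.016  0.001] 0.0352
0 19.52 [0.5315 0.1353 0.236 ] [-179.99    0.   -112.  ] [ 0.79 -0.63  0.4 ] [-0.012 -0.07   0.006] 0.0355
1 19.62 [0.5315 0.1353 0.236 ] [-179.99    0.   -112.  ] [0.61 0.32 0.24] [ 0.079 -0.074 -0.014] 0.0354
2 19.73 [0.5315 0.1352 0.236 ] [-179.99    0.   -112.  ] [ 0.01 -0.31  0.04] [ 0.059 -0.075 -0.019] 0.0355
3 19.82 [0.5315 0.1353 0.236 ] [-179.99   -0.   -112.  ] [ 0.9   0.51 -0.58] [ 0.003 -0.075  0.024] 0.0357
[ 1.0720e+01 -7.9000e-01  9.3840e+01 -1.0000e-02  8.6950e+01 -1.4727e+02] [  0.28 -39.29 -39.58   0.09   0.3    0.  ]
```

```bash
cat >> h.py <<'E'
def turn(n,step,wait=.03):
    q=np.array(r.sense()["joints"]) if not hasattr(turn,"q") else turn.q
    out=[]
    for i in range(n):
        q=q.copy(); q[5]+=step; r.move_joints(q); 
        ts=[]
        for _ in range(2):
            r.wait(wait); s=r.sense(); ts.append(s["torque"][2])
        out.append((round(s["clock"],2),round(s["joints"][5],1),round(np.mean(ts),3),round(s["joint_torque"][5],3),np.round(s["contact_force"],1).tolist(),round(s["opening"],4)))
        print(*out[-1],flush=True)
        turn.q=q
    return out
E
python3 - <<'E'
from h import *
turn(8,6)
E
```

```text
20.14 -141.4 -0.094 -0.028 [1.5, -0.0, 0.0] 0.0356
20.46 -135.5 -0.057 -0.013 [2.1, -0.5, -0.5] 0.0356
20.77 -129.5 -0.056 -0.011 [2.4, -0.0, -0.9] 0.0359
21.09 -123.5 -0.071 -0.011 [1.9, -0.8, -1.2] 0.0354
21.41 -117.5 -0.053 -0.01 [3.0, -1.3, -0.9] 0.0353
21.73 -111.5 -0.026 -0.01 [3.0, -1.6, -1.7] 0.0352
22.04 -105.5 -0.106 -0.01 [4.6, -1.6, -1.6] 0.0354
22.36 -99.6 -0.111 -0.059 [4.2, -1.8, -2.3] 0.0356
```

```bash
python3 - <<'E'
from h import *
st("x"); shot("w6")
E
```

```text
x 22.36 [0.5317 0.1351 0.236 ] [-1.7997e+02  2.0000e-02 -1.5970e+02] [ 4.24 -1.82 -2.3 ] [-0.391 -0.811 -0.084] 0.0356
```

View pics/w6.png

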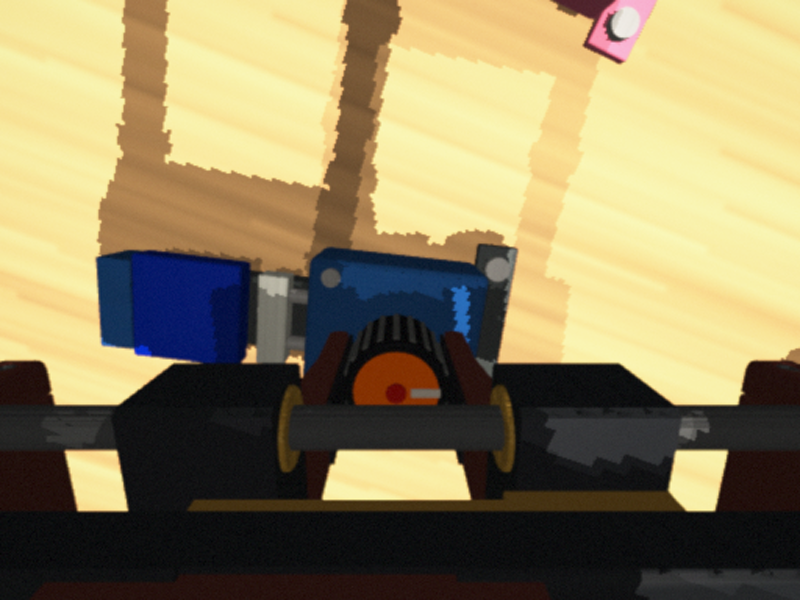

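```bash
python3 - <<'E'
from h import *
d=pickle.load(open("w6.pkl","rb"))
a=np.radians(13.9); ny=np.array([-np.sin(a),np.cos(a)]); nx=np.array([ny[1],-ny[0]]); f=np.array([.562,.0131])
def q(c,r_,z): X=onz(d,(c*.64,r_*.64),z)[:2]-f; return (X@nx*1000).round(1),(X@ny*1000).round(1)
print("slide",q(258,276,.027),q(257,361,.027),"outer",q(289,276,.027), "tile far",q(248,264,.028),q(243,360,.028),"near",q(131,252,.028),q(137,350,.028))
g=d["frame"][150:240,50:220,::-1]; cv2.imwrite("pics/c7.png",cv2.resize(g,None,fx=4,fy=4,interpolation=cv2.INTER_CUBIC))
E
```

```text
slide (np.float64(-21.3), np.float64(59.6)) (np.float64(20.6), np.float64(60.5)) outer (np.float64(-22.9), np.float64(73.8)) tile far (np.float64(-26.6), np.float64(55.3)) (np.float64(20.4), np.float64(54.1)) near (np.float64(-26.2), np.float64(2.7)) (np.float64(20.9), np.float64(3.7))
```

View pics/c7.png

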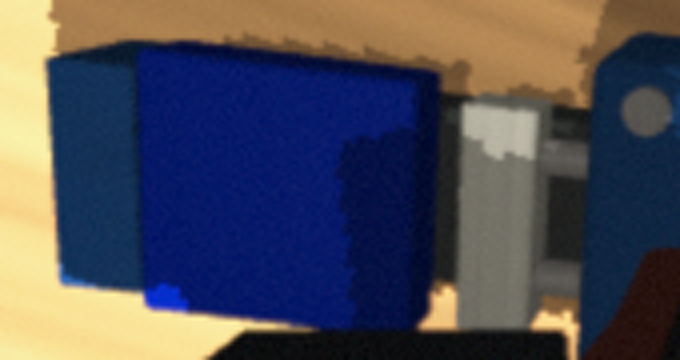

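It's turning clockwise and the jaw is closing, with a gap of about 8 mm left. I'll carry on in steps, watching the torque.

```bash
python3 - <<'E'
from h import *
hi=0
for i in range(12):
    o=turn(1,10)[0]
    hi=hi+1 if abs(o[2])>.15 else 0
    if hi>=2: print("STOP"); break
shot("w7")
E
```

```text
22.76 -89.9 -0.044 0.0 [3.8, -1.8, -1.3] 0.0353
23.12 -79.9 -0.056 -0.078 [3.3, -3.0, -2.5] 0.0352
23.48 -69.8 -0.086 -0.066 [3.5, -3.0, -1.4] 0.0355
23.83 -59.9 -0.099 -0.066 [4.1, -2.9, -2.3] 0.0355
24.19 -49.9 -0.077 -0.066 [4.0, -3.7, -1.6] 0.0354
24.55 -39.9 -0.118 -0.067 [3.9, -4.6, -0.8] 0.0357
24.91 -29.9 -0.099 -0.067 [3.4, -3.9, -1.2] 0.0356
25.27 -19.9 -0.074 -0.067 [3.2, -4.3, -0.9] 0.0359
25.62 -9.9 -0.075 -0.067 [3.7, -4.4, -0.0] 0.0353
25.98 0.1 -0.095 -0.068 [3.2, -4.5, -1.2] 0.0357
26.34 10.2 -0.1 -0.068 [2.1, -3.7, -1.0] 0.0355
26.7 20.2 -0.102 -0.076 [1.3, -5.0, 0.2] 0.0355
```

View pics/w7.png

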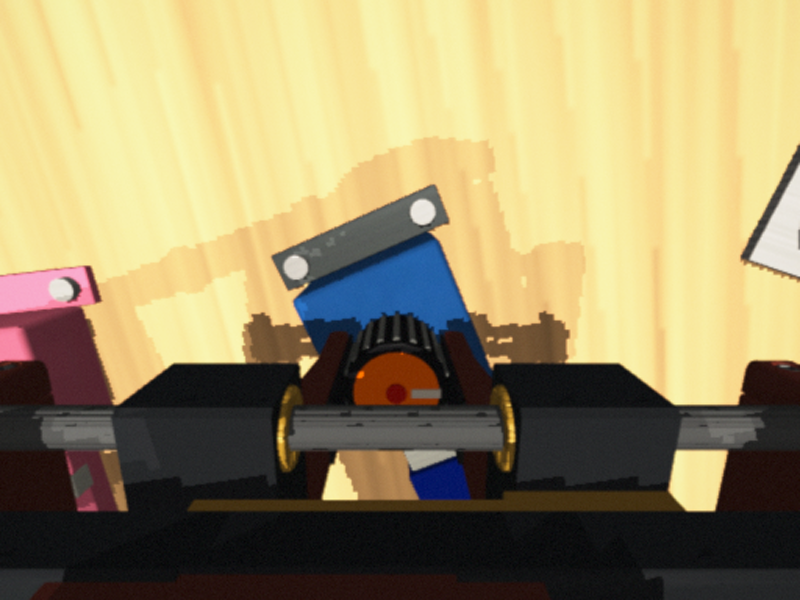

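```bash
python3 - <<'E'
from h import *
for i in range(14):
    o=turn(1,5)[0]
    if abs(o[2])>.15 or abs(o[3])>.1: print("STOP"); break
E
```

```text
27.07 24.9 -0.032 -0.022 [3.7, -2.9, -1.0] 0.0355
27.38 29.9 -0.047 -0.021 [2.6, -3.9, -0.5] 0.0357
27.7 35.0 -0.049 -0.022 [2.5, -3.2, -0.3] 0.0361
28.02 40.0 -0.063 -0.022 [1.5, -2.6, 0.1] 0.0353
28.33 45.0 -0.088 -0.022 [0.3, -3.5, 0.1] 0.0352
28.65 50.0 -0.095 -0.022 [-0.5, -3.4, 1.1] 0.0351
28.97 55.0 -0.063 -0.022 [-0.6, -2.6, 1.6] 0.0354
29.28 60.0 -0.066 -0.021 [-1.3, -2.1, 2.3] 0.0354
29.6 65.0 -0.007 -0.017 [-2.7, -2.5, 1.9] 0.036
29.92 70.0 0.015 0.064 [-3.4, -2.0, 3.2] 0.0355
30.23 75.0 0.028 0.104 [-4.4, -1.4, 3.4] 0.0358
STOP
```

The resting torque has started to rise from j6≈62°. I'll continue in finer steps.

```bash
python3 - <<'E'
from h import *
for i in range(5):
    o=turn(1,4)[0]
shot("w8")
g=pickle.load(open("w8.pkl","rb"))["frame"][200:330,150:360,::-1]; cv2.imwrite("pics/c8.png",cv2.resize(g,None,fx=3.5,fy=3.5,interpolation=cv2.INTER_CUBIC))
E
```

```text
30.55 78.8 0.051 0.113 [-2.6, -2.2, 2.0] 0.0359
30.87 82.8 0.064 0.127 [-4.8, -2.0, 2.2] 0.035
31.18 86.8 0.102 0.13 [-4.2, -1.0, 3.0] 0.0357
31.5 90.8 0.085 0.122 [-3.7, -1.3, 3.3] 0.0356
31.82 94.8 0.048 0.114 [-4.4, 0.4, 3.9] 0.0352
```

View pics/c8.png

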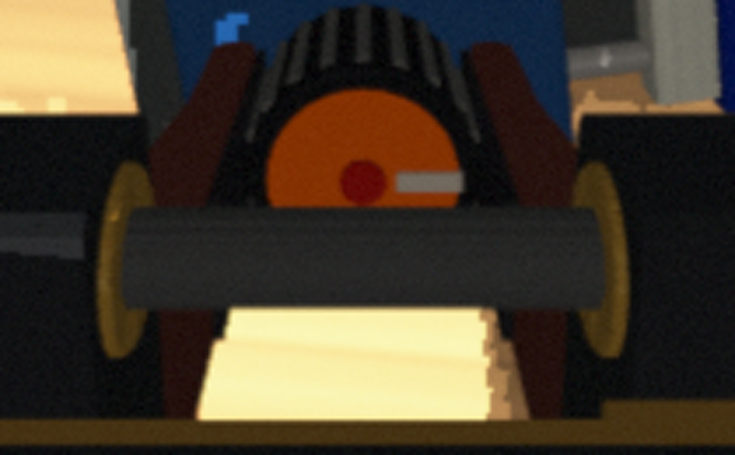

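View pics/w8.png

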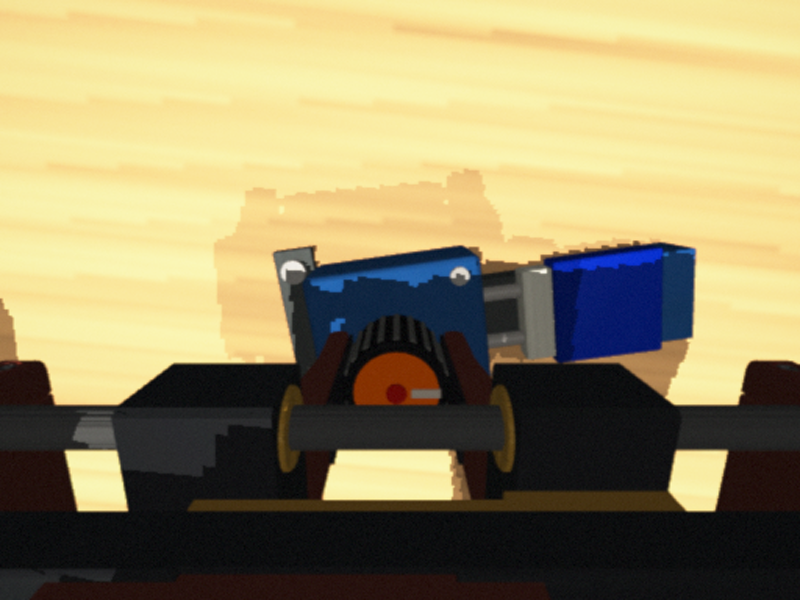

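The jaw is against the tile (jaw edge at about (553,300)). The torque peaked at j6≈86° and is now falling, which looks like clutch ripple. Slip must have started somewhere between 62° and 90°, so I'll keep logging to about 124° and look for a second peak 30° later.

```bash
python3 - <<'E'
from h import *
for i in range(10):
    o=turn(1,3)[0]
E
```

```text
32.18 97.7 0.069 0.096 [-5.2, -0.9, 3.4] 0.0355
32.5 100.7 0.037 0.09 [-6.1, -0.1, 2.7] 0.0354
32.82 103.7 0.035 0.086 [-4.9, -0.3, 2.1] 0.0355
33.13 106.7 0.02 0.083 [-4.8, 0.8, 2.8] 0.0354
33.45 109.7 0.107 0.104 [-4.7, 0.5, 1.4] 0.0355
33.77 112.7 0.104 0.113 [-5.0, -0.1, 2.9] 0.0356
34.08 115.7 0.083 0.115 [-4.7, 0.7, 2.4] 0.0353
34.4 118.7 0.078 0.073 [-5.4, 1.4, 2.5] 0.0354
34.72 121.7 0.065 0.069 [-4.4, 1.4, 3.6] 0.0352
35.03 124.7 0.033 0.062 [-4.3, 2.3, 2.9] 0.0356
```

There are two torque peaks 30° apart (86° and 115°), so the clutch is slipping. Estimated slip is 0.7–1.1 rad, between one and two clicks. I'll stop, let go and check.

```bash
python3 - <<'E'
from h import *
r.let_go(); r.wait(.2); st("open")
t=r.sense()["tcp_pos"]; r.servo_line([t[0],t[1],.33],speed=.12)
a=np.radians(13.9); ny=np.array([-np.sin(a),np.cos(a)])
p=np.array([.562,.0131])-.05*ny
r.reach([*p,.30],[180,0,103.9]); r.wait(.3); shot("w9"); st("view")
g=pickle.load(open("w9.pkl","rb"))["frame"][20:170,170:340,::-1]
cv2.imwrite("pics/c9.png",cv2.resize(g,None,fx=4,fy=4,interpolation=cv2.INTER_CUBIC))
E
```

```text
open 36.17 [0.5313 0.1349 0.236 ] [ 1.7992e+02  3.0000e-02 -2.4110e+01] [ 0.29 -0.18 -0.57] [-0.042  0.173  0.021] 0.0883
view 39.62 [ 0.574  -0.0353  0.3001] [179.99   0.   103.91] [0.05 0.16 1.02] [-0.099  0.059  0.018] 0.0877
```

View pics/c9.png

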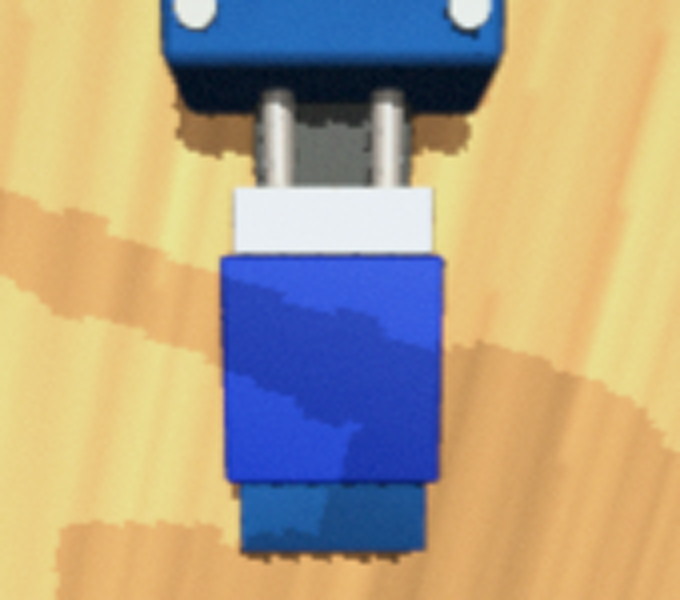

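The crop shows the tile flush and square between the white sliding jaw (row 255) and the fixed jaw (row 482), with no gap on either side. The gripper is clear of everything, so I'll hand in.

```bash
python3 - <<'E'
from h import *
r.hand_in(); st("end")
E
```

```text
the job is handed in; nothing more can be done
the job is handed in; nothing more can be done
```

The blue tile is clamped in the blue vise. I laid it flat in the nest and let go, then turned the knob about 4.7 rad clockwise in one grip, let go and handed in at about 40 s of the 72 s limit.

**Tile:** the last wrist picture shows it flush and square between both jaws, with no visible gap and centred to about 1 mm along the jaws. I gripped it at 15 N. I did not measure the clamp force.

**Clutch:** the knob's resistance rose once the jaws met the tile, then peaked twice, 30° apart, which matches the click spacing. I put the slip at 0.7–1.1 rad, so one click completed and about two at most. This is judged by feel, because the pin moves too little to read.

**Checks that disagreed:**
- **Torque sign:** the sensor's resting torque was slightly negative while the knob ran free, so I used the change in torque and the ripple rather than absolute values.
- **Tile position in the hand:** it sat 2.5 mm further out than planned along the jaw direction, so I shifted before lowering. It came to rest about 4 mm off the nest centre, towards the fixed jaw, within the 9 mm allowed.

I never approached the bystanders, but I took no final picture of all of them to confirm they had not moved.

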